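# Gather the square bottles into the bench carrier

## Robot

A 6-joint arm with a two-finger parallel gripper is mounted at the origin on the work surface. World frame = base frame: x ahead of the robot, y to its left, z up, the work surface at z = 0. Lengths are in mm, angles in rad, forces in N, time in s.
With the tool pointing down it reaches from about 400 to 825 mm from the base axis. Payload 7 kg.
Tool frame: the origin (TCP) lies midway between the tips of the shut fingers; the grasp point (between the pads) lies robot.hold_point_z behind it (robot.hold_point_z is the distance from the TCP to the grasp point, in mm); x points along the fingers, y is the direction in which the jaws open and shut, and the axes are right-handed (so a half turn about x gives the same grasp; the last joint's range is limited). The gripper opens to 85 mm and grips with 20 to 120 N. Pads are 22 mm wide; open, the fingers measure 114 mm over their backs; the gripper's body (76 mm by 85 mm) begins 54 mm behind the grasp point. The pads swing forward as they close: fully open they stand 13 mm farther back than shut.
Start: joints at [-0.868, 0.359, 0.012, 0, -1.224, -0.288], TCP at [272.001, -617.746, 210.702] pointing down, gripper open.
Joint ranges: [-3.07, 3.07], [-1.43, 2.12], [-1.02, 1.25], [-3.03, 1.67], [-3.05, -0], [-3.03, 3.03]. Speed limits (rad/s): [2.39, 2.39, 3.01, 3.14, 3.14, 3.14].

## Interface

Orientations are given as [roll, pitch, yaw] about the fixed x, y, z axes, in that order (R = Rz(yaw) Ry(pitch) Rx(roll)).
In Python, from bench import get_obs, optics, hand_in, robot gives the robot as it stands. The module is installed in compiled form; this text tells all that it offers.
- The arm moves only by the tool jog_arm, never from a script. Its argument "motion" is one flat list of numbers, 7 for each row, row after row: the shift along the tool's x, y, z in cm, then the turn, a rotation vector about the tool's x, y, z in rad, then the opening, from -1 (shut) to 1 (fully open). In form: [tx, ty, tz, ax, ay, az, gripper, tx, ty, tz, ax, ay, az, gripper, ...]. A call has 1 to 12 rows; each row shifts and turns the commanded pose from where the row before left it, along the tool's axes as they then stand; what a row does not reach is not made up. A row lasts 1/10 s, in which the tool goes at most 50 mm and 8.59 degrees, less where a joint would pass 70% of its speed; a pose out of reach is approached as far as the arm can. A call is refused whole if a number of a shift passes 5 or a number of a turn 0.15, either way. A call with a gripper value outside its range is refused whole. The fingers move at their own pace and stop on an object; "squeeze" is the grip in N (left out, the last holds). Time passes only in rows, so rows that do not move let the fingers close. It gives the time, the measured TCP pose, the force and the opening at its end, in the units of the state.
- get_obs(): the state, without advancing time (a new reading comes with each control period).
- optics.read_camera(name): name is "scene" or "top" or "wrist"; returns a dict with "color" (480x640x3 uint8, red, green, blue), "vertical_fov" (degrees; the focal length in pixels is half the picture's height over the tangent of half this angle, whatever the lens; pixels are square), "cx", "cy" (the principal point, pixels), "R" (3x3) and "t" (3): a world point X has camera coordinates R X + t. Camera axes: x right, y down, z forward; pixel columns grow to the right and rows downward; lengths in mm; the calibration is good to about 2 mm. A picture is of the moment at which its call begins. There is no depth.
- hand_in(): hands the job in, once; it reports no verdict.
The state is a dict: "time": time; "joint_pos": joint angles; "dq": joint speeds; "effort": joint torques, N m; "ee_pos": TCP position; "ee_rot": TCP orientation; "ft_force": force on the tool from outside, world axes, zero at the start; "moment": the same for the moment, N m; "width": finger opening in mm.
Only numpy, scipy, OpenCV 4.12 (cv2) and the standard library are available. Lean on these libraries where they do the work, as an engineer would, in place of code of your own. Each camera call takes 0.05 s, during which the arm holds its last target. There are 200 camera calls.

## Task

Gather the three square bottles into the carrier, each standing upright in the compartment of its own size: the largest bottle in the largest compartment, the middle one in the middle-sized, the smallest in the smallest. Set them down on the compartment floors rather than dropping them in, and leave the two round bottles and the oblong one standing where they are.

Things in the scene. Friction and masses are not known exactly. Their poses are not given: they have to be found in the camera images.
- square_large: White plastic bottle with a round blue screw cap, the largest of three square ones. Origin: centre of the underside; z up. Square in plan: body 54 x 54 mm with flat sides parallel to its x and y axes, body height 80 mm, cap 34 mm across, 100 mm high overall, roughly 180 g. Stands loose on the bench. To be gathered; it belongs in pocket_large.
- square_medium: White plastic bottle with a round blue screw cap, the middle of three square ones. Origin: centre of the underside; z up. Square in plan: body 40 x 40 mm with flat sides parallel to its x and y axes, body height 70 mm, cap 28 mm across, 88 mm high overall, roughly 100 g. Stands loose on the bench. To be gathered; it belongs in pocket_medium.
- square_small: White plastic bottle with a round blue screw cap, the smallest of three square ones. Origin: centre of the underside; z up. Square in plan: body 28 x 28 mm with flat sides parallel to its x and y axes, body height 62 mm, cap 22 mm across, 78 mm high overall, roughly 60 g. Stands loose on the bench. To be gathered; it belongs in pocket_small.
- pocket_large: Square open compartment of the carrier (blue plastic), the largest of three. Inside 70 x 70 mm, walls 3 mm thick parallel to its x and y axes, floor 3 mm thick, 19 mm high overall (rim 16 mm above its inner floor). Fixed in the carrier. Origin: centre of its underside (the inner floor is 3 mm above). Target for square_large.
- pocket_medium: Square open compartment of the carrier (blue plastic), the middle one of three in size. Inside 56 x 56 mm, walls 3 mm thick parallel to its x and y axes, floor 3 mm thick, 19 mm high overall (rim 16 mm above its inner floor). Fixed in the carrier. Origin: centre of its underside (the inner floor is 3 mm above). Target for square_medium.
- pocket_small: Square open compartment of the carrier (blue plastic), the smallest of three. Inside 44 x 44 mm, walls 3 mm thick parallel to its x and y axes, floor 3 mm thick, 19 mm high overall (rim 16 mm above its inner floor). Fixed in the carrier. Origin: centre of its underside (the inner floor is 3 mm above). Target for square_small.
- carrier: Fixed aluminium tray, 92 (x) by 254 (y) by 14 mm high, a wire grip at each end. Origin: centre of the underside. The three compartments stand in it in a row along y, 82 mm apart, in changing order, undersides 4 mm above its own, axes parallel. Bottles stand about 100 mm or more apart, with clutter under 20 mm high between; equipment stands beyond x = 0.77 and 0.45 m to each side.
- round_large: White plastic bottle with a round blue screw cap, a look-alike that stays. Origin: centre of the underside; z up. Round body 54 mm in diameter, 80 mm high, 100 mm overall.
- round_medium: White plastic bottle with a round blue screw cap, a look-alike that stays. Origin: centre of the underside; z up. Round body 40 mm in diameter, 70 mm high, 88 mm overall.
- oblong: White plastic bottle with a round blue screw cap, a look-alike that stays. Origin: centre of the underside; z up. Oblong body 34 mm (x) by 60 mm (y), 70 mm high, 88 mm overall.
Mind the look-alikes: they are no part of the job. What is shaped like the square_large but red is not meant.

How it is judged:
By the outcome, as a careful person would: the job done as asked, in the order asked, and still so for the second after the job is handed in, with the robot touching nothing.
It also fails if it takes over 80 s, if anything falls off the work surface, if the arm or the gripper's body presses on something with over 40 N, if the wrist force passes 120 N, or if a joint passes its speed limit or range.

## Working session

There is one attempt and no reset: what is moved stays moved. The work goes in short steps, Python scripts to look and compute and a tool call to move; the robot and the scene stay as the last step left them, time stands still between calls to the robot, and variables do not carry over. Pictures are saved under pics/ and viewed, about 12 in all and at most 16, crops included, and the job is handed in when it is done.

Besides the shell and the picture viewer there is one more tool, called as name(argument=value, ...), one argument or row to a line, values as JSON. jog_arm: Moves the arm, as the interface text tells. Its arguments: {"type":"object","properties":{"motion":{"type":"array"},"squeeze":{"type":"number"}},"required":["motion"]}

```bash
mkdir -p pics; cat > h.py <<'E'
import numpy as np, cv2
from bench import get_obs, optics, robot
def cam(n,save=None):
    c=optics.read_camera(n); c['f']=240/np.tan(np.radians(c['vertical_fov'])/2)
    c['R']=np.array(c['R']);c['t']=np.array(c['t'])
    if save: cv2.imwrite('pics/'+save,cv2.cvtColor(c['color'],cv2.COLOR_RGB2BGR))
    return c
def ray(c,u,v,z):
    d=c['R'].T@np.array([(u-c['cx'])/c['f'],(v-c['cy'])/c['f'],1]); o=-c['R'].T@c['t']
    return o+d*(z-o[2])/d[2]
def proj(c,X):
    p=c['R']@np.array(X,float)+c['t']; return p[:2]/p[2]*c['f']+[c['cx'],c['cy']]
E
python3 - <<'E'
from h import *
print(get_obs(), robot.hold_point_z)
for n in ('top','scene'):
    c=cam(n,n+'0.png'); print(n,c['f'],c['cx'],c['cy'],-c['R'].T@c['t'],c['R'].round(2).tolist())
E
```

```text
{'time': 0.0, 'joint_pos': array([-8.67865257e-01,  3.59401274e-01,  1.10722654e-02, -3.40426815e-04,
       -1.22408725e+00, -2.88129577e-01]), 'dq': array([ 0.00082812,  0.00130757, -0.00140517,  0.00070728,  0.00213718,
       -0.00162202]), 'effort': array([ 1.24306393e-04, -5.83320165e+01,  2.93419039e+01,  6.93678394e+00,
       -6.01347900e-03,  3.60231610e-06]), 'ee_pos': array([ 271.8186665 , -617.30057096,  209.7619831 ]), 'ee_rot': array([1.66391043, 1.56914507, 2.07859598]), 'ft_force': array([ 0.17809288,  0.55261458, -0.66623185]), 'moment': array([-0.01439746,  0.01284073,  0.00932458]), 'width': 85.45691377689884} 18.700000000000003
top 508.46738996851377 325.5008236438976 240.34031964273848 [ 348.37398433  -31.35005118 1010.78533904] [[0.01, -1.0, 0.0], [-0.98, -0.01, -0.2], [0.2, -0.0, -0.98]]
scene 607.7673842457199 322.05161057071865 237.59495128727477 [1384.7751578   443.91686287  851.12674231] [[-0.5, 0.87, -0.02], [0.57, 0.31, -0.76], [-0.66, -0.39, -0.65]]
```

View pics/top0.png

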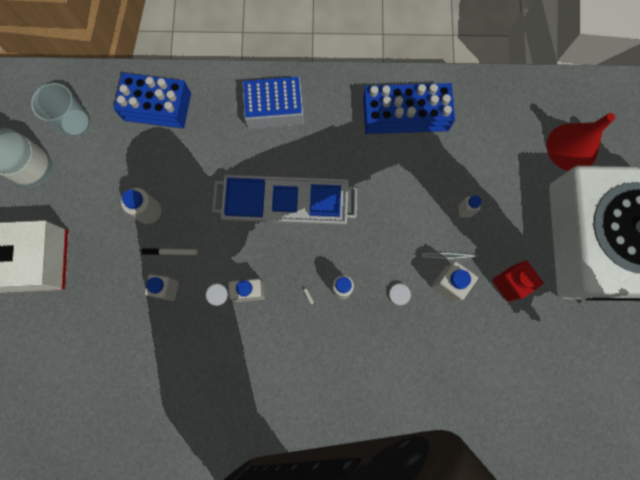

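View pics/scene0.png

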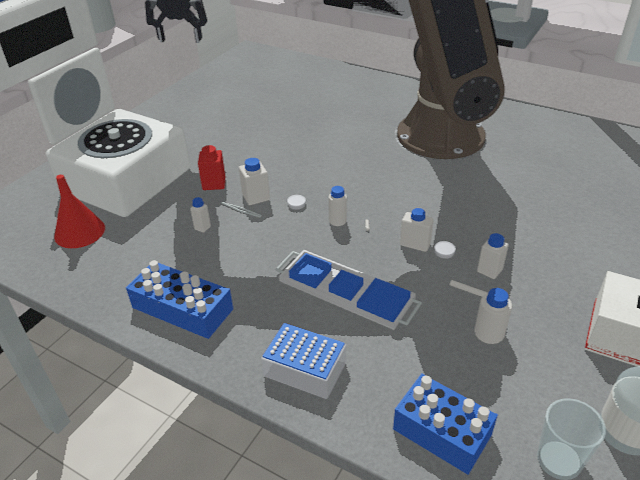

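The top view shows six bottles, by cap pixel: (133,200) looks round and large, (155,286) square and medium-sized, (245,289) oblong, (343,286) round and medium, (460,280) square and large, (474,204) small. The red one is at (518,280). The compartments run from large at (245,197) through small at (285,199) to medium at (325,199). Next I'll confirm this with enlarged crops and measure.

```bash
cat > m.py <<'E'
from h import *
c=cam('top'); s=cam('scene'); im=c['color']; hsv=cv2.cvtColor(im,cv2.COLOR_RGB2HSV)
blue=cv2.inRange(hsv,(105,130,40),(130,255,255))
n,l,st,ce=cv2.connectedComponentsWithStats(blue)
H=dict(sqL=((460,280),100),sqM=((155,286),88),sqS=((474,204),78),rL=((133,200),100),ob=((245,289),88),rM=((343,286),88))
tiles=[]
for k,(p,h) in H.items():
    i=min((i for i in range(1,n) if st[i,4]>40),key=lambda i:np.hypot(*(ce[i]-p)))
    X=ray(c,*ce[i],h-4); q=proj(s,X)
    # blue cap near q in scene
    print(k,ce[i].round(1),st[i].tolist(),X.round(1),'scene pred',q.round(0))
    u,v=map(int,p); t1=cv2.resize(im[v-22:v+28,u-25:u+25],(200,200),interpolation=cv2.INTER_CUBIC)
    u,v=map(int,q); t2=cv2.resize(s['color'][v-20:v+60,u-40:u+40],(200,200),interpolation=cv2.INTER_CUBIC)
    tiles.append(np.vstack([t1,t2]))
g=np.vstack([np.hstack(tiles[:3])]); g2=np.hstack(tiles[3:])
o=np.hstack([g,g2]); o=cv2.resize(o,(800,267)); 
car=cv2.resize(im[165:235,205:365],(800,350),interpolation=cv2.INTER_CUBIC)
b=np.vstack([o,car[:330]]); cv2.imwrite('pics/crop1.png',cv2.cvtColor(b,cv2.COLOR_RGB2BGR))
E
python3 m.py
```

```text
sqL [460.2 278.8] [451, 270, 20, 19, 297] [ 464.7 -278.4   96. ] scene pred [253. 163.]
sqM [154.3 284.8] [146, 278, 17, 15, 205] [448.5 277.6  84. ] scene pred [495. 238.]
sqS [474.7 201.3] [469, 196, 12, 12, 120] [ 616.9 -318.    74. ] scene pred [198. 201.]
rL [131.7 198.6] [122, 189, 21, 20, 306] [607.5 328.1  96. ] scene pred [496. 295.]
ob [243.5 287.7] [236, 280, 16, 16, 195] [445.1 114.7  84. ] scene pred [417. 213.]
rM [343.  284.5] [336, 277, 15, 16, 190] [453.2 -66.7  84. ] scene pred [337. 190.]
```

View pics/crop1.png

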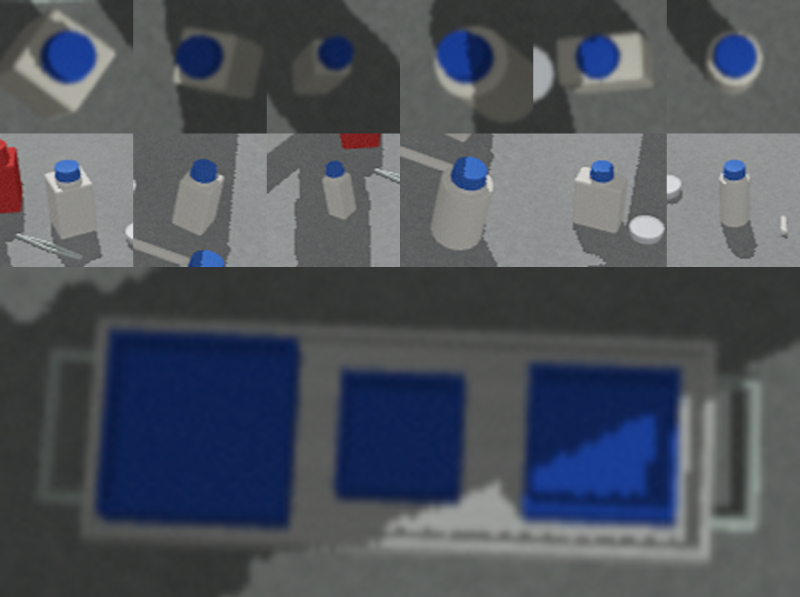

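The crops confirm which is which: square_large is at (460,280), square_medium at (155,286) and square_small at (474,204). The other three are a large round at (133,200), an oblong at (245,289) and a medium round at (343,286), and they stay put. Next: pocket poses and rough yaws.

```bash
cat >> h.py <<'E'
from scipy.spatial.transform import Rotation as Ro
def tool():
    o=get_obs(); R=Ro.from_euler('xyz',o['ee_rot']).as_matrix(); return o,o['ee_pos'],R
def jaw(R): return np.degrees(np.arctan2(R[1,1],R[0,1]))
E
python3 - <<'E'
from h import *
c=cam('top'); im=c['color']; hsv=cv2.cvtColor(im,cv2.COLOR_RGB2HSV)
blue=cv2.inRange(hsv,(105,110,30),(130,255,255)); blue[:, :200]=0
n,l,st,ce=cv2.connectedComponentsWithStats(blue)
for i in range(1,n):
    if st[i,4]>400 and 170<ce[i][1]<230:
        cnt=cv2.findContours((l==i).astype(np.uint8),0,2)[0][0]
        w=np.array([ray(c,*(p[0]),23)[:2] for p in cnt],np.float32)
        print('pocket',st[i].tolist(),[np.round(a,1) for a in cv2.minAreaRect(w)])
# bottles: top shoulder (brighter than side) white mask
g=cv2.cvtColor(im,cv2.COLOR_RGB2GRAY)
o,p,R=tool(); print(R.round(3).tolist(),jaw(R))
w=cam('wrist'); print('wrist cam in tool', (R.T@(-w['R'].T@w['t']-p)).round(1),(w['R']@R).round(3).tolist(),w['f'])
E
```

```text
pocket [224, 178, 41, 39, 1459] [array([635.2, 130.9]), array([77.5, 79.4]), np.float64(88.3)]
pocket [309, 184, 32, 33, 944] [array([630.5, -31.7]), array([61.6, 65. ]), np.float64(88.2)]
pocket [272, 186, 26, 26, 638] [array([632.4,  49.7]), array([52.2, 50.3]), np.float64(0.7)]
[[-0.0, -0.403, 0.915], [0.001, 0.915, 0.403], [-1.0, 0.001, -0.0]] 113.76399884180067
wrist cam in tool [-163.3   -1.8  -82.7] [[0.001, 1.0, -0.001], [-0.319, 0.001, 0.948], [0.948, -0.0, 0.319]] 376.8368426200107
```

jog_arm(
  motion=[0,2.3,3.1,0,0,0,1,0,2.3,3.1,0,0,0,1,0,2.3,3.1,0,0,0,1,0,2.3,3.1,0,0,0,1,0,2.3,3.1,0,0,0,1,0,2.3,3.1,0,0,0,1,0,2.3,3.1,0,0,0,1,0,2.3,3.1,0,0,0,1,0,2.3,3.1,0,0,0,1,0,2.3,3.1,0,0,0,1,0,0,0,0,0,0,1,0,0,0,0,0,0,1],
)

```text
time: 1.5
ee_pos: [463.4, -281.5, 210.8]
ee_rot: [-0.463, 1.571, -0.046]
ft_force: [-1.3, -0.1, 0.2]
width: 85.6
```

```bash
python3 - <<'E'
from h import *
c=cam('wrist','w1.png'); o,p,R=tool(); print(o['time'],p,jaw(R),o['joint_pos'].round(2),proj(c,[465,-278,96]))
E
```

```text
1.55 [ 463.00943031 -282.19590166  210.74967329] 113.8187464338151 [-0.19  0.14 -0.28  0.   -1.15 -0.97] [326.410195   229.38254877]
```

View pics/w1.png

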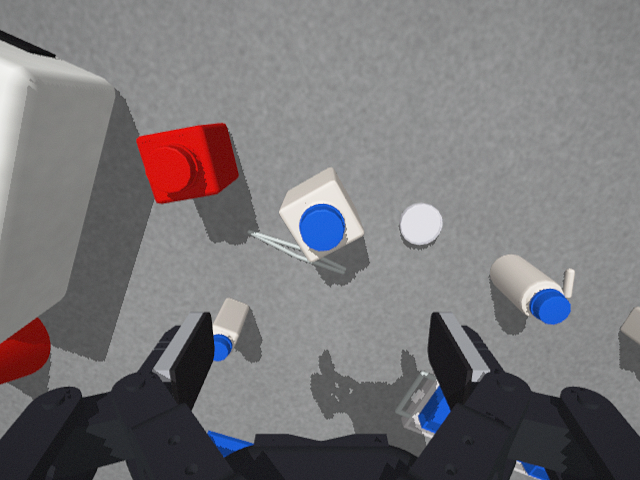

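Square_large is under the hand, cap at (322,228) with its square shoulder visible, and the red bottle is clear of it at (175,165). Now I'll measure the yaw from the bright shoulder.

```bash
cat >> h.py <<'E'
def bottle(c,guess,capz,shz,side,thr,capR=None):
    """cap centre at cap-top height; shoulder rect at shz from bright pixels round the cap"""
    im=c['color']; hsv=cv2.cvtColor(im,cv2.COLOR_RGB2HSV)
    u0,v0=proj(c,[*guess,capz]); m=np.zeros(im.shape[:2],np.uint8); pr=int(side*1.0*c['f']/np.linalg.norm(c['R']@[*guess,capz]+c['t']))
    cv2.circle(m,(int(u0),int(v0)),pr,255,-1)
    blue=cv2.inRange(hsv,(105,110,30),(130,255,255))&m
    n,l,st,ce=cv2.connectedComponentsWithStats(blue); i=1+np.argmax(st[1:,4])
    cap=ray(c,*ce[i],capz-3)
    g=cv2.cvtColor(im,cv2.COLOR_RGB2GRAY); sh=((g>thr)&(m>0)|(l==i)).astype(np.uint8)
    sh=cv2.morphologyEx(sh,cv2.MORPH_OPEN,np.ones((3,3)))
    n2,l2,s2,_=cv2.connectedComponentsWithStats(sh); j=l2[int(ce[i][1]),int(ce[i][0])]
    cnt=max(cv2.findContours((l2==j).astype(np.uint8),0,2)[0],key=len)
    w=np.array([ray(c,*q[0],shz)[:2] for q in cnt],np.float32)
    r=cv2.minAreaRect(w)
    return cap.round(1),[np.round(a,1) for a in r],g[int(v0)-40:int(v0)+41:8,int(u0)-40:int(u0)+41:8],cnt
E
python3 - <<'E'
from h import *
c=cam('wrist')
for t in (170,190,205,215):
    a,b,g,cnt=bottle(c,(465,-278),100,80,54,t); print(t,a,b)
print(g)
E
```

```text
170 [ 464.4 -282.3   97. ] [array([ 471.9, -293.2]), array([61.8, 80.5]), np.float64(53.3)]
190 [ 464.4 -282.3   97. ] [array([ 461.8, -285.8]), array([60.6, 53. ]), np.float64(53.6)]
205 [ 464.4 -282.3   97. ] [array([ 464.9, -282.8]), array([51.1, 51.4]), np.float64(53.1)]
215 [ 464.4 -282.3   97. ] [array([ 464.7, -282.5]), array([50.7, 50.6]), np.float64(53.4)]
[[139 195 197 196 237 229 231 141 147 151 146]
 [196 199 240 230 230 230 230 225 143 148 147]
 [234 231 229 153  84  82 225 229 143 151 143]
 [228 229 111 103  88  94  94 213 227 148 150]
 [216 228  93  91  91  92  94  78 229 177 147]
 [147 228  92  93  92  88  89  88 227 227 148]
 [150 171 111  93  92  92  91 143 226  97 149]
 [116 216 224  90  89  89  97 107  94  97 144]
 [151 218 146 228 145 123  94  95  97  96  89]
 [146 149 153 141 123 109 114  91  93  90  90]
 [152 149 147 152  90  95 117 119  92 120 154]]
```

jog_arm(
  motion=[0,-0.1,0.15,-0.13,0,0,1,0,0,0,-0.13,0,0,1,0,0,0,-0.13,0,0,1,0,0,0,-0.13,0,0,1,3,0,0,0,0,0,1,4,0,0,0,0,0,1,4,0,0,0,0,0,1,3,0,0,0,0,0,1,2,0,0,0,0,0,1,1.2,0,0,0,0,0,1,0,0,0,0,0,0,1,0,0,0,0,0,0,1],
)

```text
time: 2.8
ee_pos: [465.1, -283.3, 39.4]
ee_rot: [-1.505, 1.57, -0.571]
ft_force: [-0.1, -0.1, -0.2]
width: 85.6
```

jog_arm(
  motion=[0,0,0,0,0,0,-1,0,0,0,0,0,0,-1,0,0,0,0,0,0,-1,0,0,0,0,0,0,-1,0,0,0,0,0,0,-1,0,0,0,0,0,0,-1,0,0,0,0,0,0,-1,0,0,0,0,0,0,-1],
  squeeze=40,
)

```text
time: 3.6
ee_pos: [465.3, -282.7, 40.0]
ee_rot: [-1.261, 1.569, -0.326]
ft_force: [-1.8, 1.2, 5.9]
width: 53.6
```

jog_arm(
  motion=[-1,0,0,0,0,0,-1,-2,0,0,0,0,0,-1,-3,0,0,0,0,0,-1,-3,0,0,0,0,0,-1,-3,0,0,0,0,0,-1,-1,0,0,0,0,0,-1,0,0,0,0,0,0,-1],
)

```text
time: 4.3
ee_pos: [465.7, -282.7, 170.7]
ee_rot: [-1.121, 1.567, -0.186]
ft_force: [-0.4, -1.0, -2.3]
width: 53.0
```

```bash
cat >> h.py <<'E'
def go(x,y,z,yaw):
    "rows needed: turn first, then shift (cm) along the turned tool axes"
    o,p,R=tool(); d=(yaw-jaw(R)+180)%360-180
    a=np.radians(yaw); Y=np.array([np.cos(a),np.sin(a),0]); X=np.array([0,0,-1.]); Z=np.cross(X,Y)
    D=np.array([x,y,z])-p
    print('t',o['time'],'w',round(o['width'],1),'p',p.round(1),'jaw',jaw(R).round(2),'down',R[:,0].round(3),'F',o['ft_force'].round(1)); print('turn ax %.3f'%-np.radians(d),'then shift cm',(np.array([X@D,Y@D,Z@D])/10).round(2),'j',o['joint_pos'].round(2))
E
python3 - <<'E'
from h import *
go(635,131,170,178.3)
E
```

```text
t 4.3 w 53.0 p [ 465.7 -282.7  170.7] jaw 143.57 down [ 0.004 -0.001 -1.   ] F [-0.4 -1.  -2.3]
turn ax -0.606 then shift cm [  0.07 -15.7   41.86] j [-0.19  0.17 -0.34  0.   -1.06 -0.45]
```

jog_arm(
  motion=[0,0,0,-0.121,0,0,-1,0,0,0,-0.121,0,0,-1,0,0,0,-0.121,0,0,-1,0,0,0,-0.121,0,0,-1,0,0,0,-0.121,0,0,-1,0,-0.7,1.9,0,0,0,-1,0,-1.4,3.8,0,0,0,-1,0,-1.4,3.8,0,0,0,-1,0,-1.4,3.8,0,0,0,-1,0,-1.4,3.8,0,0,0,-1,0,-1.4,3.8,0,0,0,-1,0,-1.4,3.8,0,0,0,-1],
)

```text
time: 5.5
ee_pos: [562.7, -37.0, 166.9]
ee_rot: [1.673, 1.568, -3.07]
ft_force: [0.6, -0.5, -2.1]
width: 53.1
```

jog_arm(
  motion=[0,-1.4,3.8,0,0,0,-1,0,-1.4,3.8,0,0,0,-1,0,-1.4,3.8,0,0,0,-1,0,-1.4,3.8,0,0,0,-1,0,-0.8,1.9,0,0,0,-1,0,0,0,0,0,0,-1,0,0,0,0,0,0,-1,0,0,0,0,0,0,-1],
)

```text
time: 6.3
ee_pos: [631.9, 129.4, 167.9]
ee_rot: [1.969, 1.569, -2.775]
ft_force: [-0.5, -0.7, -2.3]
width: 53.0
```

```bash
python3 - <<'E'
from h import *
go(635,131,170,178.3)
c=cam('wrist','w2.png')
a=np.radians(-1.7); 
for n,dy,s in (('L',0,38),('S',-81.7,25),('M',-163.3,31)):
    p=np.array([635.2,130.9])+dy*np.array([-np.sin(a),np.cos(a)])
    print(n,p.round(1),proj(c,[*p,23]).round(0))
E
```

```text
t 6.3 w 53.0 p [631.9 129.4 167.9] jaw 178.18 down [-0.002 -0.001 -1.   ] F [-0.5 -0.7 -2.3]
turn ax -0.002 then shift cm [-0.21 -0.3   0.17] j [ 0.5   0.34 -0.12 -0.   -1.12 -0.54]
L [635.2 130.9] [317. 219.]
S [632.8  49.2] [316. 118.]
M [630.4 -32.3] [316.  -3.]
```

View pics/w2.png

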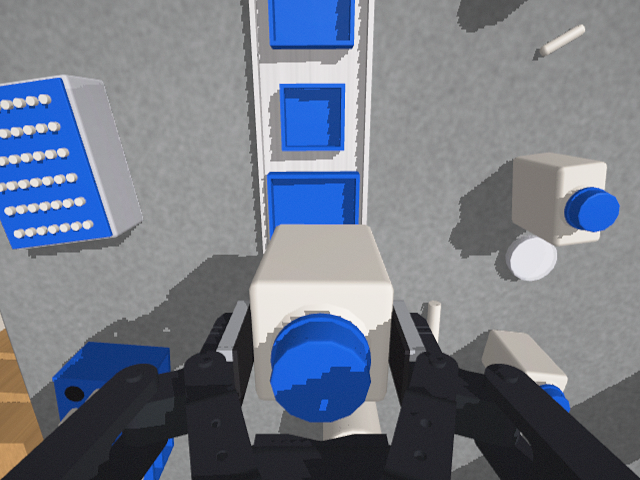

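The bottle hangs straight. The small and large pocket rims are centred at column 313, about 3 px left of my prediction, so I'll shift about 2 mm in x. Lowering now.

jog_arm(
  motion=[0,-0.45,0.15,0,0,0,-1,3,0,0,0,0,0,-1,3,0,0,0,0,0,-1,2,0,0,0,0,0,-1,1,0,0,0,0,0,-1,1,0,0,0,0,0,-1,0.5,0,0,0,0,0,-1,0.5,0,0,0,0,0,-1,0.4,0,0,0,0,0,-1,0,0,0,0,0,0,-1,0,0,0,0,0,0,-1],
)

```text
time: 7.45
ee_pos: [637.5, 131.9, 55.1]
ee_rot: [-1.233, 1.57, 0.307]
ft_force: [0.3, 0.4, -2.2]
width: 53.5
```

jog_arm(
  motion=[0.3,0,0,0,0,0,-1,0.2,0,0,0,0,0,-1,0.15,0,0,0,0,0,-1,0,0,0,0,0,0,-1,0,0,0,0,0,0,-1],
)

```text
time: 7.95
ee_pos: [637.2, 131.7, 48.2]
ee_rot: [2.454, 1.571, -2.289]
ft_force: [0.3, -0.2, -1.4]
width: 53.3
```

Not on the floor yet: the load is still about 2 N.

jog_arm(
  motion=[0.1,0,0,0,0,0,-1,0,0,0,0,0,0,-1,0.05,0,0,0,0,0,-1,0,0,0,0,0,0,-1,0,0,0,0,0,0,-1],
)

```text
time: 8.45
ee_pos: [637.3, 131.7, 47.1]
ee_rot: [-1.47, 1.571, 0.07]
ft_force: [-2.1, -0.8, 3.8]
width: 53.1
```

jog_arm(
  motion=[0,0,0,0,0,0,1,0,0,0,0,0,0,1,0,0,0,0,0,0,1,0,0,0,0,0,0,1,0,0,0,0,0,0,1,-1,0,0,0,0,0,1,-3,0,0,0,0,0,1,-4,0,0,0,0,0,1,-4,0,0,0,0,0,1,-4,0,0,0,0,0,1,0,0,0,0,0,0,1,0,0,0,0,0,0,1],
)

```text
time: 9.65
ee_pos: [637.7, 132.0, 208.8]
ee_rot: [-1.012, 1.567, 0.528]
ft_force: [-0.4, -0.5, -0.8]
width: 85.7
```

```bash
python3 - <<'E'
from h import *
go(449,277,205,178.3)
c=cam('wrist','w3.png'); print(proj(c,[637,131.5,104]),proj(c,[637,131.5,87]))
E
```

```text
t 9.65 w 85.7 p [637.7 132.  208.8] jaw 178.22 down [ 0.003  0.002 -1.   ] F [-0.4 -0.5 -0.8]
turn ax -0.001 then shift cm [ 0.38 19.29 13.93] j [ 0.5   0.32 -0.05 -0.   -1.2  -0.53]
[322.0985229  230.38188997] [322.07018268 223.94031588]
```

View pics/w3.png

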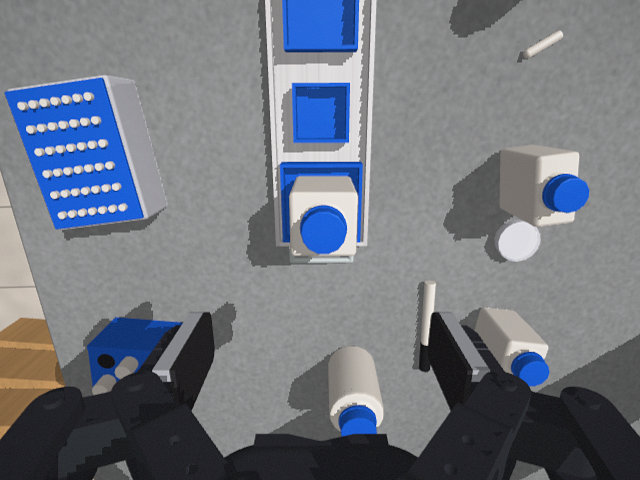

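Square_large stands upright in its pocket, cap at (323,230). Now to square_medium.

jog_arm(
  motion=[0,3.2,2.3,0,0,0,1,0,3.2,2.3,0,0,0,1,0,3.2,2.3,0,0,0,1,0,3.2,2.3,0,0,0,1,0,3.2,2.3,0,0,0,1,0,3.2,2.3,0,0,0,1,0,0,0,0,0,0,1,0,0,0,0,0,0,1],
)

```text
time: 10.5
ee_pos: [448.7, 275.8, 206.0]
ee_rot: [2.488, 1.569, -2.253]
ft_force: [-0.5, -0.4, -0.1]
width: 85.5
```

```bash
python3 - <<'E'
from h import *
for f in ('w3',):
    pass
go(449,277,205,178.3)
c=cam('wrist','w4.png')
for t in (110,130,150,170,190,205,215):
    a,b,g,cnt=bottle(c,(449,277),88,70,40,t); print(t,a,b)
print(g)
E
```

```text
t 10.5 w 85.5 p [448.7 275.8 206. ] jaw 178.35 down [-0.001 -0.001 -1.   ] F [-0.5 -0.4 -0.1]
turn ax 0.001 then shift cm [ 0.1  -0.03  0.12] j [ 0.92  0.12 -0.32 -0.   -1.14 -0.95]
110 [449.7 276.3  85. ] [array([446.5, 283.6]), array([77.4, 87.2]), np.float64(0.6)]
130 [449.7 276.3  85. ] [array([446.3, 283.5]), array([77.1, 87.5]), np.float64(1.6)]
150 [449.7 276.3  85. ] [array([442.9, 285. ]), array([87.5, 54.7]), np.float64(80.8)]
170 [449.7 276.3  85. ] [array([448.4, 272.1]), array([51.5, 38.6]), np.float64(82.0)]
190 [449.7 276.3  85. ] [array([447.8, 276.8]), array([41.7, 37.6]), np.float64(86.9)]
205 [449.7 276.3  85. ] [array([449.1, 277.8]), array([40. , 37.3]), np.float64(81.1)]
215 [449.7 276.3  85. ] [array([448.8, 278. ]), array([39.7, 36.6]), np.float64(81.1)]
[[156 147 158 172 191 189 188 183 151 153 151]
 [156 137  95 189 190 189 189 188 149 149 148]
 [101  94  98 235 237 238 238 240 240 153 149]
 [ 94  97  93 237  71  74  90 236 240 146 151]
 [ 94  94 129  52  96  99  98  90 164 153 153]
 [ 93  90 142  97  96  96  97  96 140 148 152]
 [ 95  96 145  88  96  95  94 219 148 148 153]
 [ 94 100  95 102 106  90 161 234 155 151 149]
 [ 97  93  95 155 151 155 154 148 152 147 156]
 [153 149 161 156 154 151 144 150 159 157 153]
 [157 157 152 151 156 149 148 155 154 152 150]]
```

View pics/w4.png

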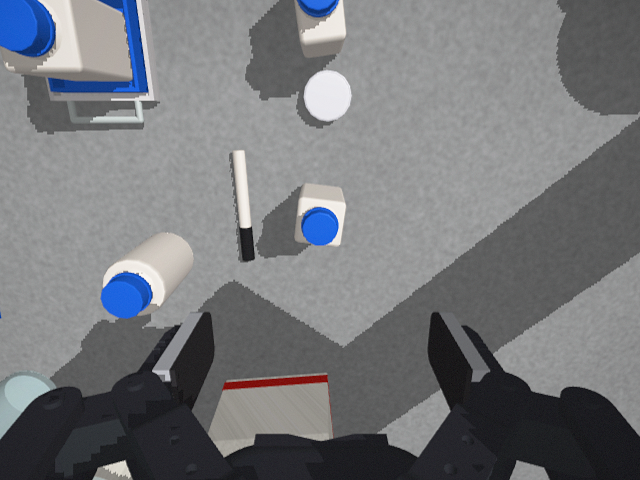

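Square_medium is at cap (320,226), square and alone, with the low pen beside it. I'll grasp it with the jaw at 171°.

jog_arm(
  motion=[0,0,0.15,0.126,0,0,1,4,0,0,0,0,0,1,4,0,0,0,0,0,1,4,0,0,0,0,0,1,3,0,0,0,0,0,1,1.7,0,0,0,0,0,1,1,0,0,0,0,0,1,0,0,0,0,0,0,1,0,0,0,0,0,0,1],
)

```text
time: 11.45
ee_pos: [450.3, 277.0, 30.1]
ee_rot: [-1.21, 1.57, 0.203]
ft_force: [0.5, 0.1, 0.9]
width: 85.8
```

jog_arm(
  motion=[0,0,0,0,0,0,-1,0,0,0,0,0,0,-1,0,0,0,0,0,0,-1,0,0,0,0,0,0,-1,0,0,0,0,0,0,-1,0,0,0,0,0,0,-1,0,0,0,0,0,0,-1,0,0,0,0,0,0,-1],
  squeeze=35,
)

```text
time: 12.25
ee_pos: [449.8, 277.5, 30.5]
ee_rot: [-0.646, 1.57, 0.769]
ft_force: [-2.7, -1.4, 6.9]
width: 39.6
```

jog_arm(
  motion=[-1,0,0,0,0,0,-1,-2,0,0,0,0,0,-1,-3,0,0,0,0,0,-1,-4,0,0,0,0,0,-1,-3,0,0,0,0,0,-1,-1,0,0,0,0,0,-1,0,0,0,0,0,0,-1],
)

```text
time: 12.95
ee_pos: [450.1, 277.8, 171.6]
ee_rot: [-0.497, 1.567, 0.917]
ft_force: [0.0, -0.3, -1.6]
width: 39.4
```

```bash
python3 - <<'E'
from h import *
go(632.5,-31.5,172,178.3)
E
```

```text
t 12.95 w 39.4 p [450.1 277.8 171.6] jaw 171.01 down [ 0.002  0.003 -1.   ] F [ 0.  -0.3 -1.6]
turn ax -0.127 then shift cm [ -0.04 -19.15 -30.38] j [ 0.92  0.15 -0.37  0.   -1.05 -1.08]
```

jog_arm(
  motion=[0,0,0,-0.127,0,0,-1,0,-1.1,-1.7,0,0,0,-1,0,-2.1,-3.4,0,0,0,-1,0,-2.1,-3.4,0,0,0,-1,0,-2.1,-3.4,0,0,0,-1,0,-2.1,-3.4,0,0,0,-1,0,-2.1,-3.4,0,0,0,-1,0,-2.1,-3.4,0,0,0,-1,0,-2.1,-3.4,0,0,0,-1,0,-2.1,-3.4,0,0,0,-1,0,-1.3,-1.5,0,0,0,-1,0,0,0,0,0,0,-1],
)

```text
time: 14.15
ee_pos: [632.4, -35.0, 166.8]
ee_rot: [1.813, 1.567, -2.933]
ft_force: [-0.1, -0.6, -1.6]
width: 39.3
```

jog_arm(
  motion=[0,0,0,0,0,0,-1,0,0,0,0,0,0,-1],
)

```text
time: 14.35
ee_pos: [631.5, -32.0, 168.7]
ee_rot: [1.644, 1.569, -3.098]
ft_force: [0.6, -0.3, -1.0]
width: 39.2
```

```bash
python3 - <<'E'
from h import *
go(632.5,-31.5,172,178.3)
c=cam('wrist','w5.png')
print(proj(c,[632.5,-31.5,23]), proj(c,[632.5,-31.5+31,23]))
E
```

```text
t 14.35 w 39.2 p [631.5 -32.  168.7] jaw 178.3 down [-0.002 -0.    -1.   ] F [ 0.6 -0.3 -1. ]
turn ax 0.000 then shift cm [-0.33 -0.1   0.05] j [ 0.26  0.32 -0.14 -0.   -1.11 -0.29]
[319.25815417 217.54219692] [320.31546839 251.7638146 ]
```

View pics/w5.png

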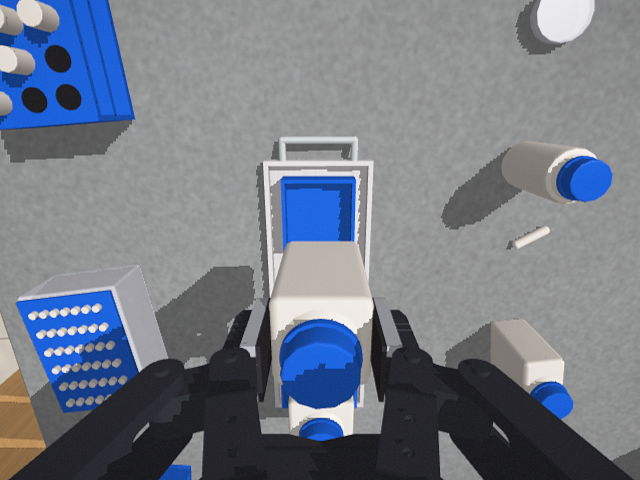

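```bash
python3 - <<'E'
from h import *
c=cam('wrist'); hsv=cv2.cvtColor(c['color'],cv2.COLOR_RGB2HSV)
b=cv2.inRange(hsv,(100,110,30),(130,255,255)); b[240:]=0;b[:,:260]=0;b[:,380:]=0;b[:160]=0
y,x=np.nonzero(b); print(x.min(),x.max(),y.min(),y.max())
for u,v in ((x.min(),200),(x.max()+1,200),(318,y.min())): print(ray(c,u,v,23).round(1))
E
```

```text
281 355 176 239
[664.4 -47.2  23. ]
[601.6 -45.4  23. ]
[632.8 -66.4  23. ]
```

jog_arm(
  motion=[0,-0.15,-0.15,0,0,0,-1,3,0,0,0,0,0,-1,3,0,0,0,0,0,-1,2.5,0,0,0,0,0,-1,1.5,0,0,0,0,0,-1,1,0,0,0,0,0,-1,0.5,0,0,0,0,0,-1,0.5,0,0,0,0,0,-1,0.2,0,0,0,0,0,-1,0,0,0,0,0,0,-1,0,0,0,0,0,0,-1],
)

```text
time: 15.55
ee_pos: [634.3, -34.0, 48.3]
ee_rot: [-1.41, 1.57, 0.131]
ft_force: [0.5, -0.0, -1.1]
width: 39.5
```

Floor contact is expected at a TCP height of about 37.5.

jog_arm(
  motion=[0.4,0,0,0,0,0,-1,0.3,0,0,0,0,0,-1,0.2,0,0,0,0,0,-1,0.1,0,0,0,0,0,-1,0,0,0,0,0,0,-1,0,0,0,0,0,0,-1],
)

```text
time: 16.15
ee_pos: [633.9, -34.1, 37.7]
ee_rot: [-1.268, 1.571, 0.273]
ft_force: [-0.4, 1.1, -1.5]
width: 39.1
```

jog_arm(
  motion=[0.1,0,0,0,0,0,-1,0,0,0,0,0,0,-1,0,0,0,0,0,0,-1],
)

```text
time: 16.45
ee_pos: [634.0, -34.1, 37.6]
ee_rot: [-1.787, 1.57, -0.246]
ft_force: [-3.3, 0.4, 6.0]
width: 39.5
```

jog_arm(
  motion=[0,0,0,0,0,0,1,0,0,0,0,0,0,1,0,0,0,0,0,0,1,0,0,0,0,0,0,1,0,0,0,0,0,0,1,-1,0,0,0,0,0,1,-3,0,0,0,0,0,1,-4,0,0,0,0,0,1,-4,0,0,0,0,0,1,-4,0,0,0,0,0,1,0,0,0,0,0,0,1,0,0,0,0,0,0,1],
)

```text
time: 17.65
ee_pos: [634.4, -33.9, 198.8]
ee_rot: [-1.259, 1.567, 0.282]
ft_force: [-1.3, 0.5, -0.2]
width: 85.2
```

```bash
python3 - <<'E'
from h import *
go(617,-320,190,178.3)
c=cam('wrist','w6.png')
E
```

```text
t 17.65 w 85.2 p [634.4 -33.9 198.8] jaw 178.28 down [ 0.003  0.001 -1.   ] F [-1.3  0.5 -0.2]
turn ax -0.000 then shift cm [  0.88   0.89 -28.65] j [ 0.25  0.3  -0.1  -0.   -1.17 -0.28]
```

View pics/w6.png

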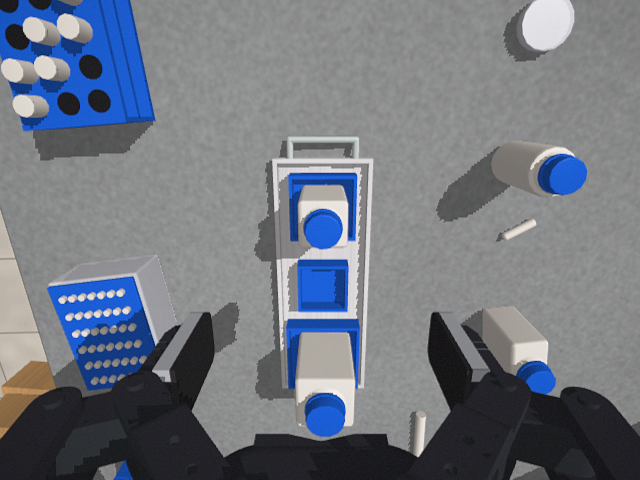

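Large and medium both stand in their pockets, with the small pocket open between them at (323,286). Now to square_small.

jog_arm(
  motion=[0,0.1,-2,0,0,0,1,0,0.1,-3.5,0,0,0,1,0,0.1,-3.5,0,0,0,1,0,0.1,-3.5,0,0,0,1,0,0.1,-3.5,0,0,0,1,0,0.1,-3.5,0,0,0,1,0,0.1,-3.5,0,0,0,1,0,0.1,-3.5,0,0,0,1,0,0.1,-2,0,0,0,1,0,0,0,0,0,0,1,0,0,0,0,0,0,1,0,0,0,0,0,0,1],
)

```text
time: 18.9
ee_pos: [616.1, -317.9, 195.9]
ee_rot: [1.223, 1.569, 2.764]
ft_force: [0.6, 0.5, 0.4]
width: 85.7
```

```bash
python3 - <<'E'
from h import *
go(617,-320,190,178.3)
c=cam('wrist','w7.png')
for t in (90,110,130,150,170,190,205,215):
    a,b,g,cnt=bottle(c,(617,-320),78,62,28,t); print(t,a,b)
print(g)
E
```

```text
t 18.9 w 85.7 p [ 616.1 -317.9  195.9] jaw 178.31 down [-0.001  0.001 -1.   ] F [0.6 0.5 0.4]
turn ax 0.000 then shift cm [ 0.59 -0.09 -0.21] j [-0.2   0.4   0.04 -0.   -1.21  0.17]
90 [ 618.5 -321.8   75. ] [array([ 617.3, -315. ]), array([59.8, 57.6]), np.float64(88.3)]
110 [ 618.5 -321.8   75. ] [array([ 612.3, -313.5]), array([61.2, 48.3]), np.float64(74.5)]
130 [ 618.5 -321.8   75. ] [array([ 611.9, -313.5]), array([61.2, 47.6]), np.float64(75.3)]
150 [ 618.5 -321.8   75. ] [array([ 618.1, -325.3]), array([27.1, 39.7]), np.float64(1.3)]
170 [ 618.5 -321.8   75. ] [array([ 617.9, -325.2]), array([39.3, 26. ]), np.float64(89.0)]
190 [ 618.5 -321.8   75. ] [array([ 617.7, -320. ]), array([28.8, 25.5]), np.float64(88.3)]
205 [ 618.5 -321.8   75. ] [array([ 618.2, -319.9]), array([28.8, 24.6]), np.float64(89.0)]
215 [ 618.5 -321.8   75. ] [array([ 618.2, -319.9]), array([28.7, 24.6]), np.float64(89.0)]
[[147 144 145 153 146 147 143 143 148 139 146]
 [142 142 145 107 171 172 174 143 138 151 148]
 [149 151  91 145 174 172 175 144 150 146 149]
 [142  93  89 202  76  87 238 150 148 149 151]
 [ 91  93  93  93  94  93 109 147 150 145 144]
 [ 93  92  92  66  92  91  92 147 148 144 146]
 [ 92  87  92 133  90  88 112 151 147 145 143]
 [ 91  90  92 146 149 148 147 145 146 152 141]
 [ 88 145 150 146 147 152 151 151 147 154 152]
 [149 146 149 149 150 152 150 154 150 149 153]
 [152 153 150 153 153 147 153 151 150 150 152]]
```

View pics/w7.png

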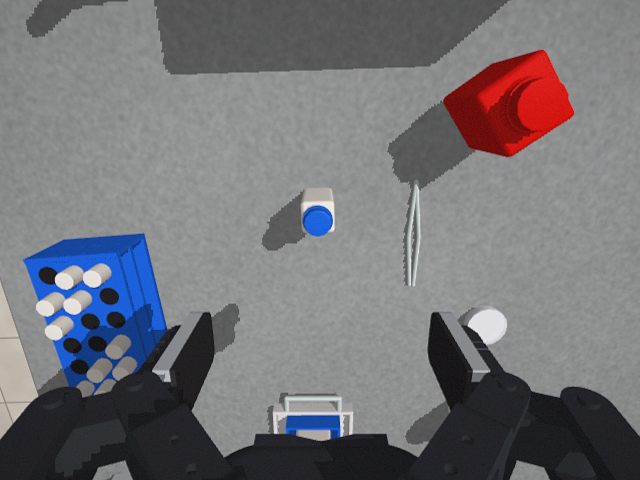

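Square_small is at cap (317,220) with nothing within finger reach. Grasping it now.

jog_arm(
  motion=[0,-0.2,-0.3,0,0,0,1,4,0,0,0,0,0,1,4,0,0,0,0,0,1,4,0,0,0,0,0,1,2.5,0,0,0,0,0,1,1.4,0,0,0,0,0,1,1,0,0,0,0,0,1,0,0,0,0,0,0,1,0,0,0,0,0,0,1],
)

```text
time: 19.85
ee_pos: [619.2, -321.9, 29.0]
ee_rot: [-1.922, 1.569, -0.381]
ft_force: [0.4, 0.8, 0.6]
width: 85.1
```

jog_arm(
  motion=[0,0,0,0,0,0,-1,0,0,0,0,0,0,-1,0,0,0,0,0,0,-1,0,0,0,0,0,0,-1,0,0,0,0,0,0,-1,0,0,0,0,0,0,-1,0,0,0,0,0,0,-1,0,0,0,0,0,0,-1,0,0,0,0,0,0,-1,0,0,0,0,0,0,-1],
  squeeze=30,
)

```text
time: 20.85
ee_pos: [618.6, -321.9, 28.3]
ee_rot: [-2.105, 1.57, -0.564]
ft_force: [0.8, 0.5, 6.2]
width: 27.3
```

jog_arm(
  motion=[-1,0,0,0,0,0,-1,-2,0,0,0,0,0,-1,-3,0,0,0,0,0,-1,-4,0,0,0,0,0,-1,-4,0,0,0,0,0,-1,-1,0,0,0,0,0,-1,0,0,0,0,0,0,-1],
)

```text
time: 21.55
ee_pos: [619.2, -321.9, 180.3]
ee_rot: [-1.738, 1.567, -0.197]
ft_force: [-0.2, 0.2, -0.8]
width: 27.2
```

```bash
python3 - <<'E'
from h import *
go(634.5,48.5,175,178.3)
# small & large pocket fixes from w6? measure again now from top
c=cam('top'); hsv=cv2.cvtColor(c['color'],cv2.COLOR_RGB2HSV)
E
```

```text
t 21.55 w 27.2 p [ 619.2 -321.9  180.3] jaw 178.28 down [ 0.004 -0.001 -1.   ] F [-0.2  0.2 -0.8]
turn ax -0.000 then shift cm [ 0.53 -0.43 37.07] j [-0.2   0.41  0.02 -0.   -1.18  0.17]
```

jog_arm(
  motion=[0,0,1.5,0,0,0,-1,0,0,3.5,0,0,0,-1,0,0,4,0,0,0,-1,0,0,4,0,0,0,-1,0,0,4,0,0,0,-1,0,0,4,0,0,0,-1,0,0,4,0,0,0,-1,0,-0.2,4,0,0,0,-1,0,-0.2,4,0,0,0,-1,0,0,3,0,0,0,-1,0,0,1,0,0,0,-1,0,0,0,0,0,0,-1],
)

```text
time: 22.8
ee_pos: [632.3, 49.7, 175.9]
ee_rot: [1.827, 1.568, -2.913]
ft_force: [0.6, -0.8, -1.7]
width: 27.4
```

jog_arm(
  motion=[0,0,0,0,0,0,-1,0,0,0,0,0,0,-1],
)

```text
time: 23.0
ee_pos: [632.9, 47.1, 177.1]
ee_rot: [1.934, 1.57, -2.809]
ft_force: [-0.1, 0.2, -1.1]
width: 27.2
```

```bash
python3 - <<'E'
from h import *
go(634.5,48.5,175,178.3)
c=cam('wrist','w8.png'); print(proj(c,[634.5,48.5,23]),proj(c,[634.5,23.5,23]))
w=c; 
E
```

```text
t 23.0 w 27.2 p [632.9  47.1 177.1] jaw 178.23 down [-0.001 -0.    -1.   ] F [-0.1  0.2 -1.1]
turn ax -0.001 then shift cm [ 0.21 -0.15  0.15] j [ 0.38  0.32 -0.13 -0.   -1.13 -0.41]
[318.73438462 216.12247131] [317.80535053 187.67034911]
```

View pics/w8.png

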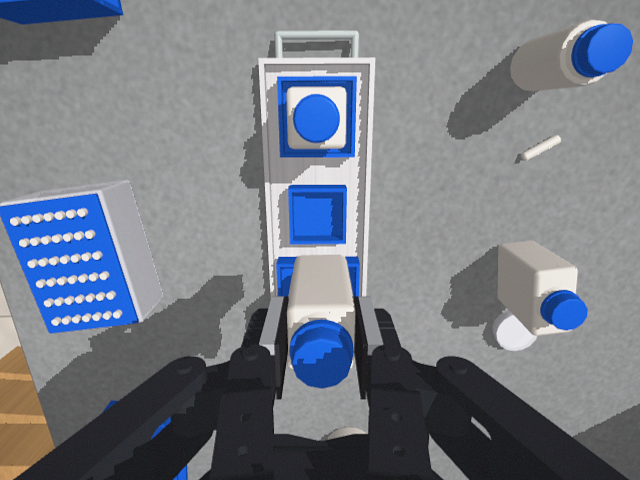

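The small pocket's rim is centred at (318,214), i.e. about (635, 47). Both neighbours stand upright. Lowering.

jog_arm(
  motion=[0,-0.2,0.05,0,0,0,-1,3,0,0,0,0,0,-1,3,0,0,0,0,0,-1,3,0,0,0,0,0,-1,1.5,0,0,0,0,0,-1,1,0,0,0,0,0,-1,0.7,0,0,0,0,0,-1,0.5,0,0,0,0,0,-1,0.5,0,0,0,0,0,-1,0,0,0,0,0,0,-1,0,0,0,0,0,0,-1],
)

```text
time: 24.15
ee_pos: [635.7, 48.5, 46.2]
ee_rot: [-1.294, 1.57, 0.247]
ft_force: [0.8, -0.5, -1.7]
width: 27.1
```

jog_arm(
  motion=[0.4,0,0,0,0,0,-1,0.3,0,0,0,0,0,-1,0.2,0,0,0,0,0,-1,0.1,0,0,0,0,0,-1,0,0,0,0,0,0,-1,0,0,0,0,0,0,-1],
)

```text
time: 24.75
ee_pos: [635.4, 48.4, 35.7]
ee_rot: [2.361, 1.571, -2.381]
ft_force: [0.2, 0.9, -0.2]
width: 27.2
```

jog_arm(
  motion=[0.1,0,0,0,0,0,-1,0,0,0,0,0,0,-1,0,0,0,0,0,0,-1],
)

```text
time: 25.05
ee_pos: [635.6, 48.5, 35.3]
ee_rot: [-1.461, 1.57, 0.08]
ft_force: [-1.2, 1.0, 4.6]
width: 27.1
```

jog_arm(
  motion=[0,0,0,0,0,0,0.5,0,0,0,0,0,0,0.5,0,0,0,0,0,0,0.5,0,0,0,0,0,0,0.5,0,0,0,0,0,0,0.5,-1,0,0,0,0,0,0.5,-3,0,0,0,0,0,0.5,-4,0,0,0,0,0,1,-4,0,0,0,0,0,1,-4,0,0,0,0,0,1,-2,0,0,0,0,0,1,0,0,0,0,0,0,1],
)

```text
time: 26.25
ee_pos: [637.3, 48.7, 219.9]
ee_rot: [-1.303, 1.563, 0.238]
ft_force: [-0.6, 0.2, -0.4]
width: 84.9
```

```bash
python3 - <<'E'
from h import *
go(635,48,210,178.3)
s=cam('scene'); w=cam('wrist'); t=cam('top')
a=cv2.resize(s['color'][140:380,130:550],(800,457))[:330]
b=np.hstack([cv2.resize(w['color'],(360,270)),cv2.resize(t['color'][150:320,100:540],(440,170)) if 0 else cv2.copyMakeBorder(cv2.resize(t['color'][150:320,100:540],(440,170)),0,100,0,0,cv2.BORDER_CONSTANT)])
cv2.imwrite('pics/end.png',cv2.cvtColor(np.vstack([a,b]),cv2.COLOR_RGB2BGR))
E
```

```text
t 26.25 w 84.9 p [637.3  48.7 219.9] jaw 178.31 down [ 0.007  0.002 -1.   ] F [-0.6  0.2 -0.4]
turn ax 0.000 then shift cm [ 0.99  0.22 -0.08] j [ 0.38  0.29 -0.07  0.   -1.21 -0.41]
```

View pics/end.png

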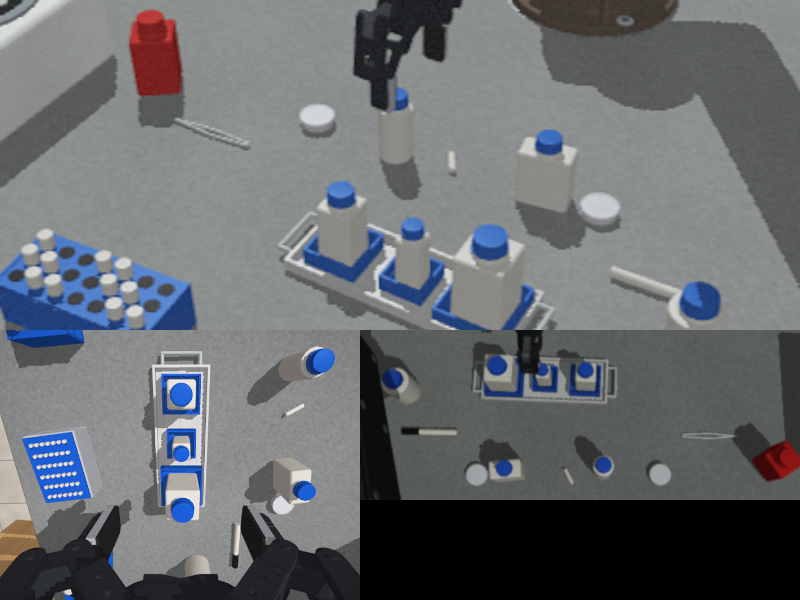

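All three views show the three square bottles upright in their own pockets. The look-alikes and the red bottle have not moved, and the gripper is clear.

```bash
python3 -c "from bench import hand_in; print(hand_in())"
```

```text
the job is handed in; nothing more can be done
None
```

The job is handed in: the large, medium and small square bottles each stand upright in the compartment of their own size. I placed them in that order, and lowered each until the wrist force showed it on the floor (about 4–6 N) before letting go. It took about 26 s of robot time.

The last scene, wrist and top pictures show all three seated. The two round bottles, the oblong one and the red one stand where they were, and the open gripper is well above everything.

The wrist and top cameras disagreed by 2–3 mm on where the pockets were. I corrected for that or took a value in between, well inside the roughly 8 mm of play on each side. No checks failed.

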